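Open the use-first sanitiser bottle

ROBOT

A 6-joint arm with a two-finger parallel gripper is mounted at the origin on the work surface. World frame = base frame: x ahead of the robot, y to its left, z up, the work surface at z = 0. Lengths are in m, angles in rad, forces in N, time in s.
With the tool pointing down it reaches from about 0.225 to 0.725 m from the base axis. Payload 3.1 kg.
Tool frame: the origin (TCP) lies midway between the tips of the shut fingers; the grasp point (between the pads) lies 19 mm behind it; z points along the fingers, y is the line along which they close (so a half turn about z gives the same grasp; the last joint's range is limited). The gripper opens to 85 mm and grips with 20 to 120 N. Pads are 22 mm wide; open, the fingers measure 114 mm over their backs; the gripper's body (76 mm by 85 mm) begins 54 mm behind the grasp point. The pads swing forward as they close: fully open they stand 13 mm farther back than shut.
Start: joints at [1.183, 0.048, 0.099, 1.622, 0, 1.443], TCP at [0.135, 0.507, 0.231] pointing down, gripper open.
Joint ranges: [-2.91, 2.91], [-0.99, 1.94], [-1.21, 1.42], [-2.12, 2.29], [-1.49, 1.47], [-3.14, 3.14]. Speed limits (rad/s): [2.79, 2.79, 3.14, 3.14, 3.14, 3.14].

INTERFACE

Orientations are given as a unit quaternion [w, x, y, z].
In Python, from cell import manip gives the robot as it stands.
- The arm moves only by the tool arm_command, never from a script. Its argument "plan" is text: rows parted by semicolons, each of 7 numbers parted by spaces: the shift along the tool's x, y, z normalised to -1 to 1, where 1 is 0.2 m, then the turn, a rotation vector about the tool's x, y, z normalised to -1 to 1, where 1 is pi/2 rad, then the closure, from 0 (fully open) to 1 (shut). In form: tx ty tz rx ry rz jaw; .... A call has 1 to 20 rows; each row is the pose to reach, as a shift and turn from the pose commanded when the call began, along the tool's axes at that moment; what a row does not reach only later rows make up. A row lasts 1/10 s, in which the tool goes at most 50 mm and 8.59 degrees, less where a joint would pass 70% of its speed; a pose out of reach is approached as far as the arm can. A call with a number of a shift or a turn outside -1 to 1 is refused whole. A call with a gripper value outside its range is refused whole. The fingers move at their own pace and stop on an object; the grip force is fixed at half the most. Time passes only in rows, so rows that repeat a pose let the fingers close. It gives the time, the measured TCP pose, the force, the opening and the grip force at its end, in the units of the state.
- manip.get_state(): the state, without advancing time (a new reading comes with each control period).
- manip.snapshot(name): name is "side" or "top" or "wrist"; returns the picture (420x560x3 uint8, blue, green, red); there is no depth.
- manip.camera_params(name): a dict with "fx", "fy", "cx", "cy" (pixels), "dist_coeffs" ([k1, k2, p1, p2, k3] as OpenCV has them; the pictures are not rectified), "R" (3x3) and "t" (3): a world point X has camera coordinates R X + t; the wrist camera has in their place "tool_from_camera" (4x4, takes a point from camera to tool coordinates, whose origin is the TCP and whose axes are the flange's). Camera axes: x right, y down, z forward; pixel columns grow to the right and rows downward; lengths in m; the calibration is good to about 2 mm. A picture is of the moment at which its call begins: read the wrist's pose just before it. camera_params takes no time and is no camera call.
- manip.job_done(): hands the job in; it is judged then, once.
Trained networks look in the newest picture that a camera, given by its name, has taken for a name from the list of things; names that differ only in an ending like _2 or _b are one class to them, and where a whole thing is asked for, a point or a joint stands for the part that bears it (a point fixed in the world has none). Each returns a list of dicts, best first, with "conf" (0 to 1); they miss things now and then, are a little off and sometimes report something else, mostly with a low value. They report only what shows in the picture. A call takes as long as a camera call.
- manip.find_in(camera, name): "at" ([column, row] in pixels, amid what is visible of it).
The state is a dict: "time": time; "q": joint angles; "joint_velocities": joint speeds; "effort": joint torques, N m; "tcp_pos": TCP position; "eef_rot": TCP orientation; "contact_force": force on the tool from outside, world axes, zero at the start; "wrist_torque": the same for the moment, N m; "gripper_width": finger opening in m; "gripper_force": force on a finger pad.
Only numpy, scipy, OpenCV 4.12 (cv2) and the standard library are available. Lean on these libraries where they do the work, as an engineer would, in place of code of your own. Each camera call takes 0.05 s, during which the arm holds its last target. There are 200 camera calls.

TASK

Packing is about to start and the table needs sanitising: open the bottle that the orange use-first tag stands beside. Grip its safety cap, press it down, twist it anticlockwise while it is pressed until it is free, lift it off, and finish while still holding the cap still and upright, straight above its bottle and 5 to 10 cm clear of the neck, without letting go. Leave the other two caps, the tags and the rest of the things on the table where they are.

Things in the scene. Friction and masses are not known exactly. Their poses are not given: they have to be found in the camera images.
- bottle_left: The left (left is +y) of three alike white sanitiser bottles: 80 mm across, blue label band, held fast in a round steel dock 110 mm across: it cannot move or turn. Origin: centre of the dock's underside, on the table; z up its axis. Shoulder ends at z = 126 mm; neck 31 mm across, top at z = 178 mm, with two hook lugs (42 mm over both) at its +x and -x sides that lock the cap.
- cap_left: Loose blue ribbed push-and-turn safety cap of the left bottle: 30 g, 56 mm across, 34 mm high, white arrow on its flat top along its +x. Origin: centre of its open underside, z up. Locked: underside 154.5 mm, top 188.5 mm above the table, x axis along the bottle's x within 5 degrees, about 2 mm of sideways play. Grip it across any diameter.
- bottle_middle: The middle (left is +y) of three alike white sanitiser bottles: same sizes and origin as the left one. The three stand at least 0.16 m apart (axes); free space above them.
- cap_middle: Loose blue ribbed push-and-turn safety cap of the middle bottle: same sizes and origin as the left one. How all three work: a spring pushes the cap up (4 N locked, 10 N fully down); locked it neither lifts nor turns more than 5 degrees. Pressed 5 to 6 mm down (hard stop at 6.5 mm) it turns anticlockwise seen from above.
- bottle_right: The right (left is +y) of three alike white sanitiser bottles: same sizes and origin as the left one.
- cap_right: Loose blue ribbed push-and-turn safety cap of the right bottle: same sizes and origin as the left one. All three: clockwise is blocked; kept pressed and turned 45 to 130 degrees anticlockwise from above (65 is best) the cap is free and lifts straight off.
- tag_orange: Orange use-first marker: loose stand-up tag, foot 36 x 50 x 6 mm, upright plate 5 mm thick, 50 mm high in all. Origin: centre of its underside. It stands on the table about 85 mm from the axis of the bottle that it marks, on the side away from the robot; every other bottle's axis is at least 120 mm away.
- tag_grey1: Grey tag of the same shape and size as the orange one, beside a bottle that is not to be opened. Leave it where it stands.
- tag_grey2: Grey tag of the same shape and size as the orange one, beside a bottle that is not to be opened. Leave it where it stands.
- tape: Clear roll of tape lying flat, 90 mm across, 24 mm high, origin under its centre. Bystander.
- bowl: White bowl, 110 mm across, 50 mm high, origin under its centre. Bystander.
- scoop: Long spoon lying on the table, origin under its middle. Bystander.
- tub: Clear plastic tub, 100 mm across, 70 mm high, origin under its centre. Bystander.
- stamp: Black box-shaped stamp, 50 x 40 x 30 mm, origin under its centre. Bystander.

How it is judged:
By the outcome, as a careful person would: the job done as asked, in the order asked, and still so for the second after the job is handed in, while the arm keeps its last pose, push and grip.
It also fails if it takes over 32 s, if anything falls off the work surface, if the arm or the gripper's body presses on something with over 40 N, if the wrist force passes 120 N, or if a joint passes its speed limit or range.

## Working session

There is one attempt and no reset: what is moved stays moved. The work goes in short steps, Python scripts to look and compute and a tool call to move; the robot and the scene stay as the last step left them, time stands still between calls to the robot, and variables do not carry over. Pictures are saved under pics/ and viewed, at most 10 in all, crops included, and the job is handed in when it is done.

Besides the shell and the picture viewer there is one more tool, called after "Emit:" as name(argument=value, ...), one argument or row to a line, values as JSON. arm_command: Moves the arm, as the interface text tells. Scaled input: -1 to 1 covers 0.2 m each way for a shift and pi/2 rad each way for a turn. Its arguments: {"type":"object","properties":{"plan":{"type":"string"}},"required":["plan"]}

```bash
mkdir -p pics; cat > h.py <<'E'
import numpy as np, cv2
from cell import manip
def ray(cam,px):
    p=manip.camera_params(cam)
    K=np.array([[p["fx"],0,p["cx"]],[0,p["fy"],p["cy"]],[0,0,1.]])
    u=cv2.undistortPoints(np.array([[px]],float),K,np.array(p["dist_coeffs"],float)).ravel()
    R=np.array(p["R"]);t=np.array(p["t"])
    return -R.T@t, R.T@np.array([u[0],u[1],1.])
def at_z(cam,px,z):
    o,d=ray(cam,px); return o+d*(z-o[2])/d[2]
E
python3 - <<'E'
from h import *
a=manip.snapshot("top");b=manip.snapshot("side")
cv2.imwrite("pics/top.png",a);cv2.imwrite("pics/side.png",b)
for n,z in [("tag_orange",.03),("tag_grey1",.03),("cap_left",.1885),("cap_middle",.1885),("cap_right",.1885),("bottle_left",.15)]:
  for c in ("top","side"):
    for r in manip.find_in(c,n)[:4]: print(n,c,r["conf"],np.round(r["at"]),at_z(c,r["at"],z).round(3))
s=manip.get_state();print(s["time"],s["tcp_pos"],s["eef_rot"],s["contact_force"],s["gripper_width"])
print(ray("top",[280,210]),ray("side",[280,210]))
E
```

```text
tag_orange top 0.58 [281. 236.] [0.436 0.005 0.03 ]
tag_orange top 0.48 [213. 194.] [0.575 0.24  0.03 ]
tag_orange side 0.57 [230. 282.] [0.572 0.262 0.03 ]
tag_grey1 top 0.59 [374. 202.] [ 0.56  -0.308  0.03 ]
tag_grey1 top 0.45 [272. 178.] [0.634 0.039 0.03 ]
tag_grey1 side 0.43 [307. 185.] [ 0.56  -0.282  0.03 ]
cap_left top 0.76 [202. 206.] [0.502 0.239 0.188]
cap_left side 0.77 [256. 241.] [0.492 0.26  0.188]
cap_middle top 0.53 [268. 200.] [0.526 0.044 0.188]
cap_middle top 0.17 [135. 259.] [0.339 0.429 0.188]
cap_middle side 0.67 [273. 196.] [0.535 0.064 0.188]
cap_right top 0.77 [386. 216.] [ 0.484 -0.308  0.188]
cap_right side 0.64 [330. 149.] [ 0.481 -0.28   0.188]
cap_right side 0.31 [250. 188.] [0.613 0.049 0.188]
bottle_left top 0.91 [215. 220.] [0.466 0.205 0.15 ]
bottle_left top 0.39 [373. 231.] [ 0.445 -0.277  0.15 ]
bottle_left side 0.87 [256. 278.] [0.457 0.335 0.15 ]
bottle_left side 0.37 [269. 388.] [0.316 0.573 0.15 ]
0.7 [0.13486724 0.50737974 0.23134925] [2.52065494e-05 1.29510688e-01 9.91578025e-01 3.19103604e-05] [-0.78026757 -0.49848268  0.49569924] 0.08560594996731569
(array([ 0.28882576, -0.00880556,  1.30941225]), array([ 0.18111691,  0.01371609, -0.98347803])) (array([0.13289752, 0.94715317, 0.79415404]), array([ 0.32992825, -0.76195047, -0.55738168]))
```

View pics/top.png

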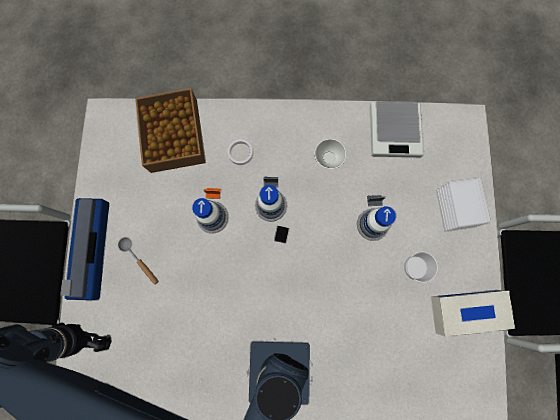

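View pics/side.png

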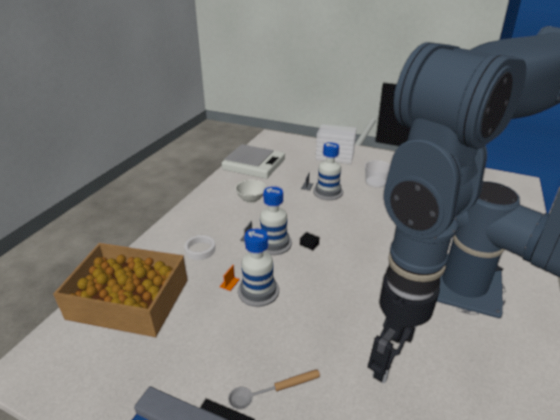

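The top picture shows the orange tag at (213,194), beyond the left bottle's cap at (202,206). The side picture agrees, with the tag at (230,280) beside the nearest (left) bottle. The 0.58 "orange" hit at (281,236) is the black stamp. The target is cap_left, at about (0.502, 0.240). I'll move to about 10 cm above it for a look with the wrist camera.

Emit:
arm_command(
  plan="-1 -0.4 -0.3 0 0 0 0;-1 -0.4 -0.3 0 0 0 0;-1 -0.4 -0.3 0 0 0 0;-1 -0.4 -0.3 0 0 0 0;-1 -0.4 -0.3 0 0 0 0;-1 -0.4 -0.3 0 0 0 0",
)

```text
time: 1.3
tcp_pos: [0.3104, 0.3773, 0.2926]
eef_rot: [0.001, 0.132, 0.991, 0.001]
contact_force: [-0.9, 0.1, 0.1]
gripper_width: 0.085
gripper_force: 0.0
```

Emit:
arm_command(
  plan="-0.9 -0.4 0 0 0 0 0;-0.9 -0.4 0 0 0 0 0;-0.9 -0.4 0 0 0 0 0;-0.9 -0.4 0 0 0 0 0;-0.9 -0.4 0 0 0 0 0;-0.9 -0.4 0 0 0 0 0",
)

```text
time: 1.9
tcp_pos: [0.4608, 0.2552, 0.2905]
eef_rot: [-0.001, 0.13, 0.991, 0.0]
contact_force: [-0.7, -0.1, -0.9]
gripper_width: 0.0857
gripper_force: 0.0
```

```bash
cat >> h.py <<'E'
from scipy.spatial.transform import Rotation as Rn
def wpose():
    s=manip.get_state(); q=np.array(s["eef_rot"]); T=np.eye(4)
    T[:3,:3]=Rn.from_quat(q[[1,2,3,0]]).as_matrix(); T[:3,3]=s["tcp_pos"]
    return s,T
def wat_z(T,px,z):
    p=manip.camera_params("wrist")
    K=np.array([[p["fx"],0,p["cx"]],[0,p["fy"],p["cy"]],[0,0,1.]])
    u=cv2.undistortPoints(np.array([[px]],float),K,np.array(p["dist_coeffs"],float)).ravel()
    C=T@np.array(p["tool_from_camera"]); d=C[:3,:3]@[u[0],u[1],1]
    return C[:3,3]+d*(z-C[2,3])/d[2]
E
python3 - <<'E'
from h import *
s,T=wpose(); print(s["time"],s["tcp_pos"],T.round(3),s["q"],s["contact_force"])
a=manip.snapshot("wrist");cv2.imwrite("pics/w1.png",a)
for n in ("cap_left","bottle_left","tag_orange"):
  for r in manip.find_in("wrist",n)[:3]: print(n,r["conf"],r["at"],wat_z(T,r["at"],.1885).round(4),wat_z(T,r["at"],.03).round(3))
hsv=cv2.cvtColor(a,cv2.COLOR_BGR2HSV);m=cv2.inRange(hsv,(100,120,60),(130,255,255))
n,l,st,c=cv2.connectedComponentsWithStats(m)
for i in range(1,n):
  if st[i,4]>300: print(st[i],c[i],wat_z(T,c[i],.1885).round(4))
E
```

```text
1.9 [0.46076052 0.25521511 0.29050185] [[-0.966  0.258 -0.002  0.461]
 [ 0.258  0.966  0.     0.255]
 [ 0.002 -0.    -1.     0.291]
 [ 0.     0.     0.     1.   ]] [3.77820046e-01 7.89062030e-02 2.50497021e-01 1.74433616e+00
 1.08698597e-03 6.39025088e-01] [-0.68422148 -0.09333541 -0.85169525]
cap_left 0.56 [282.2, 250.6] [0.4975 0.2455 0.1885] [0.564 0.228 0.03 ]
bottle_left 0.62 [281.0, 203.3] [0.4556 0.2556 0.1885] [0.495 0.245 0.03 ]
bottle_left 0.51 [268.9, 333.2] [0.5768 0.2111 0.1885] [0.694 0.172 0.03 ]
tag_orange 0.4 [313.1, 266.4] [0.5194 0.2683 0.1885] [0.6   0.266 0.03 ]
[ 247  217   63   69 3087] [277.72529964 250.13281503] [0.496  0.2418 0.1885]
```

View pics/w1.png

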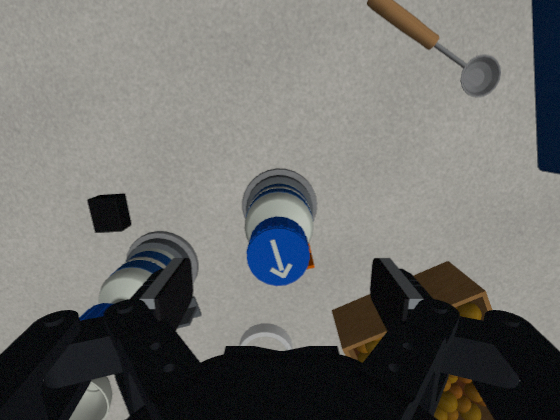

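The wrist view shows the target cap at (278,253) with its arrow along world +x, and the orange tag just behind it at (313,263). I'll refine the centre by fitting the projected 56 mm rim.

```bash
python3 - <<'E'
from h import *
s,T=wpose()
a=cv2.imread("pics/w1.png")
v=a[:,:,0].astype(int); print([v[r,262] for r in range(212,240,2)],[v[r,300] for r in range(212,240,2)])
hsv=cv2.cvtColor(a,cv2.COLOR_BGR2HSV);m=cv2.inRange(hsv,(100,120,60),(130,255,255))
ys,xs=np.nonzero(m[:, :]); k=(xs>240)&(xs<320)&(ys>210)&(ys<295); ys,xs=ys[k],xs[k]
# lower half boundary (top rim only) mapped to z=.1885, circle r=28mm
P=[]
for x in range(xs.min(),xs.max()+1,2):
    y=ys[xs==x].max()
    if y>258: P.append(wat_z(T,[x+.0,y+.5],.1885)[:2])
for col in(0,):
  P=np.array(P)
  from scipy.optimize import least_squares
  r=least_squares(lambda c:np.hypot(*(P-c).T)-.028,[.5,.24],loss="soft_l1",f_scale=.001);print(r.x,np.abs(r.fun).mean())
  r=r.x
# tool shift needed
print(T[:3,:3].T@(np.array([r[0],r[1],.147])-T[:3,3]))
b=cv2.imread("pics/top.png");h=cv2.cvtColor(b,cv2.COLOR_BGR2HSV);m=cv2.inRange(h,(100,120,60),(130,255,255));print(len(np.nonzero(m[190:225,185:220])[0]))
E
```

```text
[np.int64(145), np.int64(142), np.int64(141), np.int64(140), np.int64(131), np.int64(67), np.int64(72), np.int64(71), np.int64(71), np.int64(118), np.int64(111), np.int64(141), np.int64(144), np.int64(143)] [np.int64(171), np.int64(169), np.int64(173), np.int64(177), np.int64(176), np.int64(176), np.int64(179), np.int64(124), np.int64(93), np.int64(92), np.int64(99), np.int64(122), np.int64(120), np.int64(143)]
[0.5021411  0.24145656] 0.00026080749059254613
[-0.04481057 -0.00385157  0.14452403]
255
```

Emit:
arm_command(
  plan="-0.225 -0.02 0.1 0 0 0 0;-0.225 -0.02 0.2 0 0 0 0;-0.225 -0.02 0.3 0 0 0 0;-0.225 -0.02 0.45 0 0 0 0;-0.225 -0.02 0.6 0 0 0 0;-0.225 -0.02 0.7 0 0 0 0;-0.225 -0.02 0.72 0 0 0 0;-0.225 -0.02 0.72 0 0 0 0",
)

```text
time: 2.9
tcp_pos: [0.5023, 0.2405, 0.1469]
eef_rot: [-0.001, 0.129, 0.992, -0.0]
contact_force: [0.3, -0.0, 0.5]
gripper_width: 0.0854
gripper_force: 0.0
```

```bash
python3 - <<'E'
from h import *
s,T=wpose(); print(s["time"],s["contact_force"])
b=manip.snapshot("side");w=manip.snapshot("wrist")
c=cv2.resize(b[180:320,190:330],(560,560),interpolation=cv2.INTER_CUBIC)
cv2.imwrite("pics/s2.png",c)
E
```

```text
2.9 [ 0.26328802 -0.01349535  0.53616883]
```

View pics/s2.png

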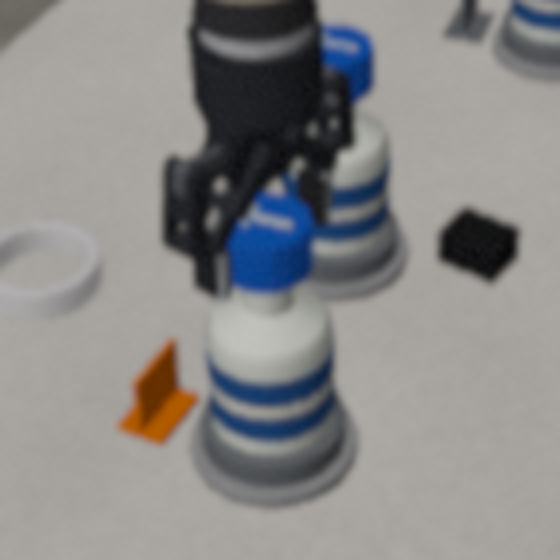

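The crop shows the open fingers straddling the blue cap at (270,245), centred, with the pads at cap height and the orange tag clear at (160,400). Closing now.

Emit:
arm_command(
  plan="0 0 0 0 0 0 1;0 0 0 0 0 0 1;0 0 0 0 0 0 1;0 0 0 0 0 0 1;0 0 0 0 0 0 1;0 0 0 0 0 0 1;0 0 0 0 0 0 1;0 0 0 0 0 0 1",
)

```text
time: 3.8
tcp_pos: [0.5043, 0.2401, 0.1479]
eef_rot: [0.001, 0.13, 0.992, 0.001]
contact_force: [2.4, 1.8, 5.3]
gripper_width: 0.0555
gripper_force: 62.6
```

```bash
python3 - <<'E'
from h import *
s,T=wpose(); print(s["time"],s["contact_force"],s["wrist_torque"],s["gripper_width"],s["gripper_force"],s["q"])
b=manip.snapshot("side")
cv2.imwrite("pics/s3.png",cv2.resize(b[180:320,190:330],(560,560),interpolation=cv2.INTER_CUBIC))
E
```

```text
3.8 [2.40935906 1.80170784 5.33207013] [ 0.38028041 -0.36953909 -0.00498972] 0.055490973657358146 62.57132476195693 [3.24115160e-01 1.29584562e-01 2.08128359e-02 1.45976316e+00
 3.50243312e-04 5.83880946e-01]
```

View pics/s3.png

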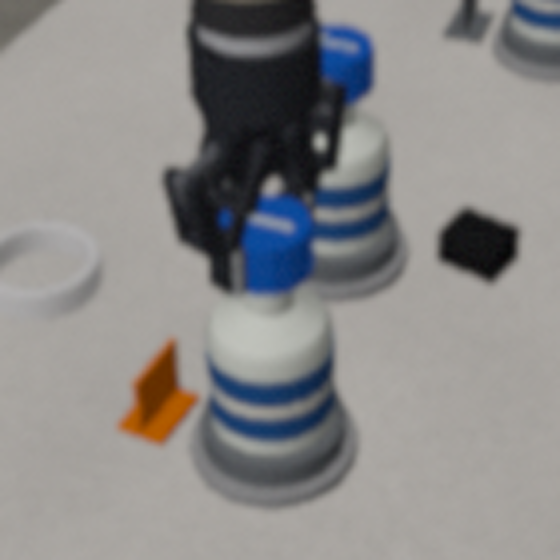

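The cap is gripped at 55.5 mm with 62 N. Now I'll press it in steps.

Emit:
arm_command(
  plan="0 0 0.005 0 0 0 1;0 0 0.01 0 0 0 1;0 0 0.015 0 0 0 1;0 0 0.02 0 0 0 1;0 0 0.02 0 0 0 1;0 0 0.02 0 0 0 1",
)

```text
time: 4.45
tcp_pos: [0.5043, 0.2401, 0.1447]
eef_rot: [0.001, 0.129, 0.992, 0.001]
contact_force: [0.8, 2.7, 7.7]
gripper_width: 0.0553
gripper_force: 62.8
```

Emit:
arm_command(
  plan="0 0 0.005 0 0 0 1;0 0 0.01 0 0 0 1;0 0 0.01 0 0 0 1;0 0 0.01 0 0 0 1",
)

```text
time: 4.85
tcp_pos: [0.5043, 0.2401, 0.1431]
eef_rot: [0.001, 0.129, 0.992, 0.001]
contact_force: [0.3, 2.3, 9.6]
gripper_width: 0.0555
gripper_force: 62.9
```

Emit:
arm_command(
  plan="0 0 0.005 0 0 0 1;0 0 0.01 0 0 0 1;0 0 0.01 0 0 0 1;0 0 0.01 0 0 0 1",
)

```text
time: 5.25
tcp_pos: [0.5044, 0.2402, 0.1425]
eef_rot: [0.002, 0.129, 0.992, 0.001]
contact_force: [-0.0, 1.3, 13.4]
gripper_width: 0.0552
gripper_force: 63.4
```

The force is rising steeply (13 N), so it's at the hard stop. Twisting anticlockwise (−rz) while pressed.

Emit:
arm_command(
  plan="0 0 0.01 0 0 -0.07 1;0 0 0.01 0 0 -0.14 1;0 0 0.01 0 0 -0.21 1;0 0 0.01 0 0 -0.28 1;0 0 0.01 0 0 -0.28 1",
)

```text
time: 5.75
tcp_pos: [0.5058, 0.2412, 0.1425]
eef_rot: [0.004, -0.091, 0.996, 0.002]
contact_force: [-0.3, 2.9, 16.5]
gripper_width: 0.0552
gripper_force: 63.7
```

```bash
python3 - <<'E'
from h import *
s,T=wpose(); print(T.round(3),s["contact_force"],s["wrist_torque"],s["q"])
E
```

```text
[[-0.983 -0.181  0.008  0.506]
 [-0.181  0.983  0.004  0.241]
 [-0.008  0.003 -1.     0.142]
 [ 0.     0.     0.     1.   ]] [-0.26495694  2.94740047 16.50167331] [0.47849629 0.250815   0.07053944] [3.24449545e-01 1.28032128e-01 8.29689249e-03 1.44237250e+00
 1.42682187e-03 1.42130452e-01]
```

Emit:
arm_command(
  plan="0 0 0 0 0 -0.07 1;0 0 0 0 0 -0.14 1;0 0 0 0 0 -0.21 1;0 0 0 0 0 -0.28 1;0 0 0 0 0 -0.35 1;0 0 0 0 0 -0.42 1;0 0 0 0 0 -0.45 1;0 0 0 0 0 -0.45 1;0 0 0 0 0 -0.45 1",
)

```text
time: 6.65
tcp_pos: [0.5054, 0.2425, 0.1425]
eef_rot: [0.005, -0.43, 0.903, 0.002]
contact_force: [-1.6, 5.2, 17.8]
gripper_width: 0.0551
gripper_force: 63.8
```

```bash
python3 - <<'E'
from h import *
s,T=wpose(); print(T.round(3),s["contact_force"],s["wrist_torque"],s["q"])
b=manip.snapshot("side");w=manip.snapshot("wrist")
c=cv2.resize(b[180:320,190:330],(420,420),interpolation=cv2.INTER_CUBIC)
cv2.imwrite("pics/s4.png",np.hstack([c,w[:, 100:460]]))
E
```

```text
[[-0.631 -0.776  0.007  0.505]
 [-0.776  0.631  0.007  0.242]
 [-0.01  -0.001 -1.     0.143]
 [ 0.     0.     0.     1.   ]] [-1.57534102  5.16662588 17.79823999] [1.00701315 0.42935158 0.01997491] [ 0.32529913  0.12806339  0.00841547  1.44232675  0.00429448 -0.56283424]
```

View pics/s4.png

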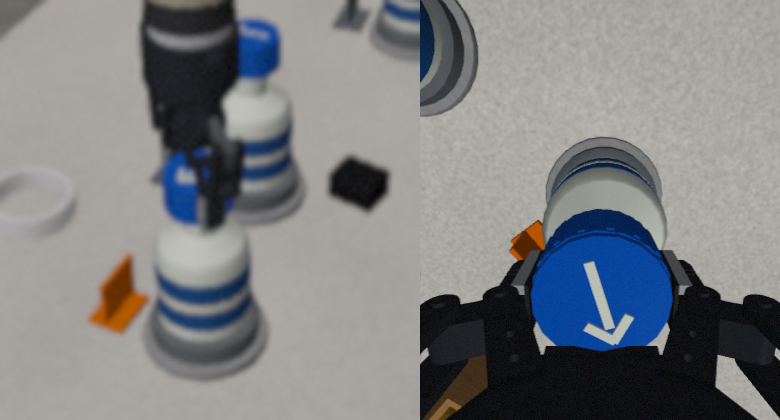

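The wrist view shows the arrow at the same angle in the gripper as before (about 15° off straight down, at (600,305)). So the cap turned about 65° with the tool. Lifting straight up.

Emit:
arm_command(
  plan="0 0 -0.02 0 0 0 1;0 0 -0.04 0 0 0 1;0 0 -0.06 0 0 0 1;0 0 -0.08 0 0 0 1;0 0 -0.1 0 0 0 1;0 0 -0.13 0 0 0 1;0 0 -0.16 0 0 0 1;0 0 -0.16 0 0 0 1",
)

```text
time: 7.55
tcp_pos: [0.5024, 0.2407, 0.1676]
eef_rot: [-0.001, -0.429, 0.903, 0.001]
contact_force: [1.9, 5.2, 0.2]
gripper_width: 0.0555
gripper_force: 64.6
```

Emit:
arm_command(
  plan="0 0 -0.04 0 0 0 1;0 0 -0.08 0 0 0 1;0 0 -0.14 0 0 0 1;0 0 -0.2 0 0 0 1;0 0 -0.26 0 0 0 1;0 0 -0.32 0 0 0 1;0 0 -0.37 0 0 0 1;0 0 -0.4 0 0 0 1;0 0 -0.4 0 0 0 1;0 0 -0.4 0 0 0 1;0 0 -0.4 0 0 0 1;0 0 -0.4 0 0 0 1",
)

```text
time: 8.75
tcp_pos: [0.5031, 0.2396, 0.2484]
eef_rot: [-0.001, -0.429, 0.903, 0.0]
contact_force: [0.3, 0.3, -1.1]
gripper_width: 0.0553
gripper_force: 64.7
```

```bash
python3 - <<'E'
from h import *
s,T=wpose(); print(s["time"],T.round(4),s["contact_force"],np.abs(s["joint_velocities"]).max())
b=manip.snapshot("side");w=manip.snapshot("wrist")
c=cv2.resize(b[160:300,190:330],(420,420),interpolation=cv2.INTER_CUBIC)
cv2.imwrite("pics/s5.png",np.hstack([c,w[:, 100:460]]))
E
```

```text
8.75 [[-6.318e-01 -7.751e-01 -1.500e-03  5.031e-01]
 [-7.751e-01  6.318e-01 -5.000e-04  2.396e-01]
 [ 1.400e-03  8.000e-04 -1.000e+00  2.484e-01]
 [ 0.000e+00  0.000e+00  0.000e+00  1.000e+00]] [ 0.25163095  0.28276167 -1.11227405] 0.0027366817121853224
```

View pics/s5.png

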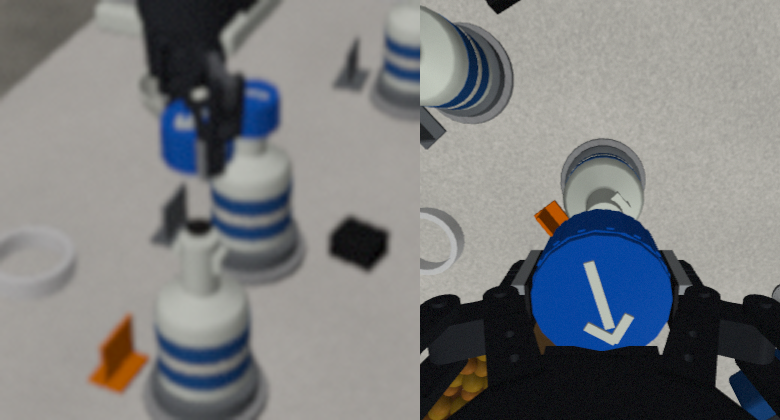

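The cap is off and upright at (195,140) in the side crop. The bare neck at (200,235) is directly below it, about 75 mm under the cap's underside. The tag and bottles haven't moved, so I'm handing the job in.

```bash
python3 -c "
from cell import manip
print(manip.job_done())"
```

```text
the job is handed in; nothing more can be done
None
```

I opened the left bottle, the one the orange tag stands beside, and handed the job in at about 9 s with the cap still gripped, upright and about 75 mm above its neck; the call returned no verdict.

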